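# Open the battery test fixture after a load test

## Task

The load test is finished, so open the battery test fixture: first turn its load off by pressing down the raised front half of the red rocker switch, then press the orange release tab at its front so that the sprung lid pops up, and then push the lid back past upright until it rests fully open. The load must be off before the lid opens. Leave the battery lying in its nest, do not shift the other things on the bench, and finish with the hand clear.

Things in the scene. Friction and masses are not known exactly. Their poses are not given: they have to be found in the camera images.
- test_fixture: clamshell battery test fixture, dark grey, fast on the bench; origin on the bench top under its middle; x runs from its front (orange tab, robot side) to its hinge, y to the left, z up (the frame of all x, y, z below). Body x -45 to +60, y -62 to +62 mm, 34 mm high (hinge stops at the back 54); control pod on its right: y -118 to -60, x -45 to +55 mm, 40 mm high
- load_switch (a joint): red rocker switch on top of the pod, 32 x 22 mm, long along x, middle at x -12, y -90 mm; 0 = on (front half standing up, rear half level, 47 mm high), 0.36 rad = off (front half pressed level at 47 mm, 5 mm above the bezel); about 2 N on the front half turns it and it stays where it is left
- switch_front (a point): point on the top of the rocker's front half (13 mm in front of its middle), the place to press; starts 52 mm high, goes down about 5 mm to 'off'
- release_tab (a joint): orange rocking latch on the front: its hook holds the lid's steel tongue, its thumb pad stands out in front; 0 = at rest (hooked), 0.27 rad = pad fully down; lets the lid go at about 0.19 rad; pressed with 2 to 5 N, springs back to 0
- tab_pad (a point): middle of the top of the thumb pad (22 mm along x, 38 mm along y), at rest at x -86, y 0, 26.5 mm high; goes down about 10 mm in all, the lid is let go after about 7 mm; the hook behind it rises to 53 mm and reaches forward to x -61, when pressed to about -69 mm
- lid (a joint): lid, white frame and clear window, 116 mm wide, 10 mm thick, hinged at the back about y, 0.12 kg, damped; 0 = shut; let go, spring plungers lift it to about 0.58 rad only. Before upright (1.57) its weight drops it back onto them, past upright it carries it slowly to the stop at 1.92 rad = fully open. 1 to 2 N at the front edge moves it
- lid_hinge (a point): middle of the lid's hinge axis: x +45, y 0, 42 mm high
- lid_edge (a point): middle of the lower front edge of the lid, 90 mm in front of the hinge axis and 6 mm below it when shut (x -45, 36 mm high); popped up it stands about 87 mm high. In the middle 24 mm of the front edge a steel tongue juts out 8 mm farther
- nest (a point): middle of the floor of the battery nest: x -18, y 0, 28 mm high, a pocket 37 mm along x, 96 mm along y, 6 mm deep
- battery: flat black phone battery 93 x 34 x 5 mm, loose in the nest under the lid; origin at the centre of its underside; its x is its long side
- spare_battery: black battery in a cradle, 85 x 50 x 10 mm, on the bench to the left of the tab; origin at the centre of its underside
- tape_roll: roll of amber tape, 62 mm across, 12 mm high, on the bench in front of the pod; origin at the centre of its underside
- jar_screws: clear jar of old parts with a yellow lid, 87 mm across, 117 mm high, right of the fixture; origin at the centre of its underside
- pot_flux: small white pot with a green lid, 40 mm across, 22 mm high, right of the fixture; origin at the centre of its underside
- screw_tray: round metal tray 103 mm across, 18 mm high, left of the fixture; origin at the centre of its underside
- driver_red: red screwdriver lying on the bench right of the pod, 165 x 20 x 20 mm, long along its x; origin at the centre of its underside
- flash_key: red memory stick with a metal plug, 54 x 18 x 8 mm, lying near the front edge of the bench, right of the fixture; origin at the centre of its underside

How it is judged:
By the outcome, as a careful person would: the job done as asked, in the order asked, and still so for the second after the job is handed in, with the robot touching nothing.
It also fails if it takes over 56 s, if anything falls off the work surface, if the arm or the gripper's body presses on something with over 40 N, if the wrist force passes 120 N, or if a joint passes its speed limit or range.

## Robot

A 6-joint arm with a two-finger parallel gripper is mounted at the origin on a cart in front of the work surface, level with it; the furniture and walls round the work are solid. World frame = base frame: x ahead of the robot, y to its left, z up, the work surface at z = 0. Lengths are in m, angles in rad, forces in N, time in s.
With the tool pointing down it reaches from about 0.425 to 0.95 m from the base axis. Payload 3.5 kg.
Tool frame: the origin (TCP) lies at the very end of the fingers, on their centre line; the grasp point (between the pads) lies 19 mm behind it; z points along the fingers, y is the line along which they close (so a half turn about z gives the same grasp; the last joint's range is limited). The gripper opens to 85 mm and grips with 20 to 120 N. Pads are 22 mm wide; open, the fingers measure 114 mm over their backs; the gripper's body (76 mm by 85 mm) begins 54 mm behind the grasp point. The pads swing forward as they close: fully open they stand 13 mm farther back than shut.
Start: joints at [-1.458, 0.286, 1.577, -0, 1.279, -0.15], TCP at [0.175, -0.652, 0.231] pointing down, gripper open.
Joint ranges: [-2.77, 2.77], [-0.9, 2.22], [0.21, 2.48], [-1.53, 4.67], [0.24, 2.81], [-2.84, 2.84]. Speed limits (rad/s): [2.79, 2.79, 3.14, 3.14, 3.14, 3.14].

## Interface

Orientations are given as a rotation vector (axis times angle).
In Python, from rig import bot, eyes, finder gives the robot as it stands.
- The arm moves only by the tool step_arm, never from a script. Its argument "series" is a list of rows, each an object with "slide": the shift along the tool's x, y, z normalised to -1 to 1, where 1 is 0.3 m, a list of three; "spin": the turn about the tool's z normalised to -1 to 1, where 1 is 180 degrees; "jaw": the opening, from -1 (shut) to 1 (fully open). A call has 1 to 10 rows; each row shifts and turns the commanded pose from where the row before left it, along the tool's axes as they then stand; what a row does not reach is not made up. A row lasts 1/12 s, in which the tool goes at most 41.7 mm and 7.16 degrees, less where a joint would pass 70% of its speed; a pose out of reach is approached as far as the arm can. A call with a number of a shift or a turn outside -1 to 1 is refused whole. A call with a gripper value outside its range is refused whole. The fingers move at their own pace and stop on an object; "newtons" is the grip in N (left out, the last holds). Time passes only in rows, so rows that do not move let the fingers close. It gives the time, the measured TCP pose, the force, the opening and the grip force at its end, in the units of the state.
- bot.read_state(): the state, without advancing time (a new reading comes with each control period).
- eyes.read_camera(name): name is "side" or "top" or "wrist"; returns a dict with "frame" (384x512x3 uint8, blue, green, red), "fx", "fy", "cx", "cy" (pixels), "cam_to_world" (4x4, takes a point from camera to world coordinates). Camera axes: x right, y down, z forward; pixel columns grow to the right and rows downward; lengths in m; the calibration is good to about 2 mm. A picture is of the moment at which its call begins. There is no depth.
- bot.hand_in(): hands the job in; it is judged then, once.
Trained networks look in a picture, given as the dict that the camera call returned (one of the last four; its "shot" number tells which), for a name from the list of things; names that differ only in an ending like _2 or _b are one class to them, and where a whole thing is asked for, a point or a joint stands for the part that bears it (a point fixed in the world has none). Each returns a list of dicts, best first, with "conf" (0 to 1); they miss things now and then, are a little off and sometimes report something else, mostly with a low value. They report only what shows in the picture. A call takes as long as a camera call.
- finder.recognise(picture, name): "centre" ([x, y, z] in m, in world coordinates, good to about 4 mm: the middle of the surface that is visible of it).
- finder.regions_of(picture, name): "region" (384x512 bool, what is visible of it).
The state is a dict: "t": time; "q": joint angles; "joint_vel": joint speeds; "joint_torque": joint torques, N m; "eef_pos": TCP position; "tcp_rot": TCP orientation; "force": force on the tool from outside, world axes, zero at the start; "ft_torque": the same for the moment, N m; "finger_gap": finger opening in m; "finger_force": force on a finger pad.
Only numpy, scipy, OpenCV 4.12 (cv2) and the standard library are available. Lean on these libraries where they do the work, as an engineer would, in place of code of your own. Each camera call takes 0.05 s, during which the arm holds its last target. There are 200 camera calls.

## Working session

There is one attempt and no reset: what is moved stays moved. The work goes in short steps, Python scripts to look and compute and a tool call to move; the robot and the scene stay as the last step left them, time stands still between calls to the robot, and variables do not carry over. Pictures are saved under pics/ and viewed, at most 10 in all, crops included, and the job is handed in when it is done.

Besides the shell and the picture viewer there is one more tool, called as name([rows], argument=value, ...), one row to a line, values as JSON. step_arm: Moves the arm, as the interface text tells. Scaled input: -1 to 1 covers 0.3 m each way for a shift and 180 degrees each way for a turn. Its arguments: {"type":"object","properties":{"series":{"type":"array","items":{"type":"object","properties":{"slide":{"type":"array","items":{"type":"number"}},"spin":{"type":"number"},"jaw":{"type":"number"}}}},"newtons":{"type":"number"}},"required":["series"]}

```bash
mkdir -p pics; ls
cat > h.py <<'E'
import numpy as np, cv2
from rig import bot, eyes, finder
from scipy.spatial.transform import Rotation as R
def proj(p,P):
    T=np.linalg.inv(p["cam_to_world"]); c=T[:3,:3]@np.asarray(P)+T[:3,3]
    return np.array([p["fx"]*c[0]/c[2]+p["cx"],p["fy"]*c[1]/c[2]+p["cy"]])
def ray(p,u,v):
    T=np.array(p["cam_to_world"]); d=T[:3,:3]@np.array([(u-p["cx"])/p["fx"],(v-p["cy"])/p["fy"],1]); return T[:3,3],d/np.linalg.norm(d)
def at_z(p,u,v,z):
    o,d=ray(p,u,v); return o+d*(z-o[2])/d[2]
E
python3 - <<'E'
from h import *
s=bot.read_state(); print(s["eef_pos"],s["tcp_rot"],s["t"],s["finger_gap"])
ims=[]
for n in ["top","side"]:
    p=eyes.read_camera(n); ims.append(p["frame"])
    cv2.imwrite(f"pics/{n}0.png",p["frame"])
    print(n,np.round(p["cam_to_world"],3).tolist(),p["fx"])
    for k in ["test_fixture","load_switch","switch_front","release_tab","tab_pad","lid","lid_hinge","lid_edge","jar_screws","tape_roll","spare_battery"]:
        r=finder.recognise(p,k); print(k,[(np.round(a["centre"],3).tolist(),round(a["conf"],2)) for a in r[:2]])
E
```

```text
pics
[ 0.17529759 -0.65115456  0.22992139] [-3.11216494e+00 -4.11361889e-01 -4.53021347e-05] 0.0 0.08536855092880262
top [[0.019, -0.996, 0.091, 0.394], [-1.0, -0.021, -0.017, 0.159], [0.018, -0.09, -0.996, 1.0], [0.0, 0.0, 0.0, 1.0]] 403.93943601204137
test_fixture [([0.51, 0.23, 0.048], 0.57)]
load_switch []
switch_front []
release_tab [([0.494, 0.253, 0.046], 0.62), ([0.425, 0.218, 0.028], 0.58)]
tab_pad [([0.43, 0.22, 0.025], 0.6)]
lid [([0.495, 0.252, 0.045], 0.8)]
lid_hinge [([0.493, 0.254, 0.047], 0.9)]
lid_edge [([0.491, 0.249, 0.047], 0.6)]
jar_screws [([0.47, -0.111, 0.118], 0.57), ([0.588, -0.113, 0.025], 0.3)]
tape_roll [([0.438, 0.122, 0.013], 0.82), ([0.491, 0.248, 0.047], 0.71)]
spare_battery [([0.374, 0.307, 0.007], 0.81)]
side [[-0.868, -0.343, 0.359, 0.035], [-0.496, 0.574, -0.652, 0.971], [0.018, -0.744, -0.668, 0.902], [0.0, 0.0, 0.0, 1.0]] 499.85063986284325
test_fixture [([0.498, 0.253, 0.045], 0.76)]
load_switch [([0.522, 0.173, 0.043], 0.42)]
switch_front [([0.528, 0.169, 0.051], 0.51), ([0.488, 0.256, 0.045], 0.32)]
release_tab [([0.43, 0.225, 0.025], 0.53)]
tab_pad [([0.496, 0.252, 0.047], 0.69), ([0.431, 0.225, 0.025], 0.54)]
lid [([0.49, 0.256, 0.04], 0.6)]
lid_hinge []
lid_edge [([0.488, 0.26, 0.041], 0.74)]
jar_screws []
tape_roll [([0.432, 0.12, 0.01], 0.65)]
spare_battery [([0.369, 0.316, 0.008], 0.56)]
```

View pics/top0.png

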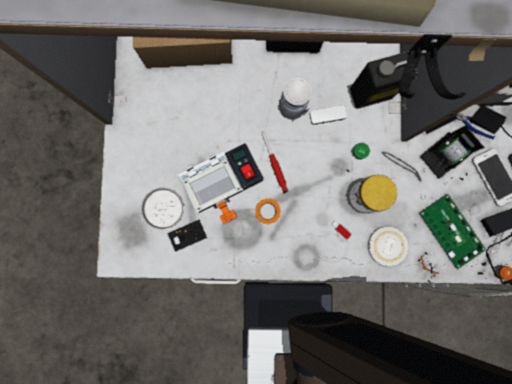

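View pics/side0.png

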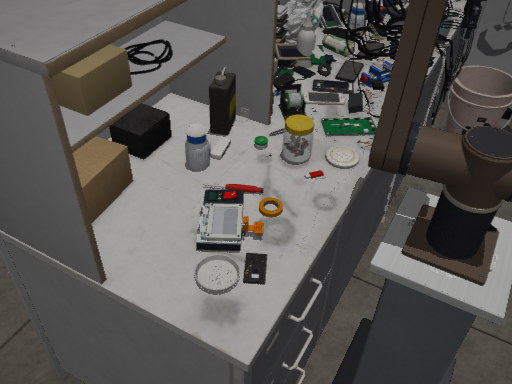

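The top and side views agree. The fixture is near (0.50, 0.24), turned about 20–25°, with the orange tab at top-view pixel (227,212) and the red switch at (248,172). The jar, at (378,192), is the only tall thing on the way. I'll move over the fixture along an arc at z 0.28.

step_arm([
  {"slide": [0.112,-0.056,-0.021],"spin": 0,"jaw": -1},
  {"slide": [0.112,-0.056,-0.021],"spin": 0,"jaw": -1},
  {"slide": [0.112,-0.056,-0.021],"spin": 0,"jaw": -1},
  {"slide": [0.112,-0.056,-0.021],"spin": 0,"jaw": -1},
  {"slide": [0.112,-0.056,-0.021],"spin": 0,"jaw": -1},
  {"slide": [0.112,-0.056,-0.021],"spin": 0,"jaw": -1},
  {"slide": [0.112,-0.056,-0.021],"spin": 0,"jaw": -1},
  {"slide": [0.112,-0.056,-0.021],"spin": 0,"jaw": -1},
])

```text
t: 1.87
eef_pos: [0.4012, -0.4508, 0.2823]
tcp_rot: [3.114, 0.411, 0.0]
force: [0.9, -1.2, -0.3]
finger_gap: 0.0
finger_force: 0.0
```

step_arm([
  {"slide": [0.075,-0.095,0],"spin": 0,"jaw": -1},
  {"slide": [0.075,-0.095,0],"spin": 0,"jaw": -1},
  {"slide": [0.075,-0.095,0],"spin": 0,"jaw": -1},
  {"slide": [0.075,-0.095,0],"spin": 0,"jaw": -1},
  {"slide": [0.075,-0.095,0],"spin": 0,"jaw": -1},
  {"slide": [0.075,-0.095,0],"spin": 0,"jaw": -1},
  {"slide": [0.075,-0.095,0],"spin": 0,"jaw": -1},
  {"slide": [0.075,-0.095,0],"spin": 0,"jaw": -1},
  {"slide": [0.075,-0.095,0],"spin": 0,"jaw": -1},
])

```text
t: 2.62
eef_pos: [0.5294, -0.1502, 0.2821]
tcp_rot: [3.114, 0.411, 0.001]
force: [0.6, -0.1, 0.4]
finger_gap: 0.0
finger_force: 0.0
```

step_arm([
  {"slide": [0.005,-0.115,0],"spin": 0,"jaw": -1},
  {"slide": [0.005,-0.115,0],"spin": 0,"jaw": -1},
  {"slide": [0.005,-0.115,0],"spin": 0,"jaw": -1},
  {"slide": [0.005,-0.115,0],"spin": 0,"jaw": -1},
  {"slide": [0.005,-0.115,0],"spin": 0,"jaw": -1},
  {"slide": [0.005,-0.115,0],"spin": 0,"jaw": -1},
  {"slide": [0.005,-0.115,0],"spin": 0,"jaw": -1},
  {"slide": [0.005,-0.115,0],"spin": 0,"jaw": -1},
])

```text
t: 3.28
eef_pos: [0.4682, 0.1193, 0.2821]
tcp_rot: [3.115, 0.411, 0.001]
force: [-0.3, -0.0, 0.3]
finger_gap: 0.0001
finger_force: 0.0
```

Run:
```python
from h import *
s=bot.read_state(); print(s["eef_pos"],s["tcp_rot"],s["t"],s["q"],s["force"])
p=eyes.read_camera("wrist"); cv2.imwrite("pics/w1.png",p["frame"])
import pickle; pickle.dump(p,open("w1.pkl","wb"))
print(np.round(p["cam_to_world"],3).tolist(),p["fx"])
for k in ["test_fixture","load_switch","switch_front","release_tab","tab_pad","lid","lid_edge"]:
    r=finder.recognise(p,k); print(k,[(np.round(a["centre"],3).tolist(),round(a["conf"],2)) for a in r[:2]])
```

```text
[0.46817487 0.11928901 0.28207844] [3.11450091e+00 4.11338810e-01 1.49520048e-03] 3.2833 [ 3.90710700e-02 -1.86580681e-01  1.97592139e+00  4.32892123e-05
  1.35129990e+00  1.34723366e+00] [-0.28770528 -0.01692451  0.25018813]
[[0.259, -0.933, -0.249, 0.531], [-0.966, -0.251, -0.067, 0.137], [0.0, 0.258, -0.966, 0.425], [0.0, 0.0, 0.0, 1.0]] 299.27222872464165
test_fixture []
load_switch [([0.434, 0.38, 0.004], 0.7)]
switch_front [([0.526, 0.174, 0.054], 0.79), ([0.543, 0.098, 0.016], 0.37)]
release_tab [([0.432, 0.22, 0.028], 0.73)]
tab_pad [([0.429, 0.22, 0.025], 0.94)]
lid [([0.492, 0.253, 0.04], 0.96), ([0.431, 0.222, 0.027], 0.57)]
lid_edge [([0.496, 0.254, 0.044], 0.73)]
```

View pics/w1.png

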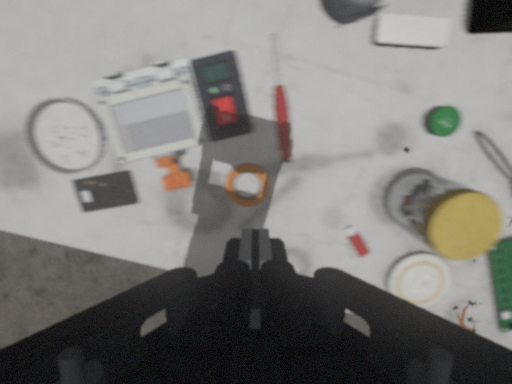

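```bash
cat > fit.py <<'E'
from h import *
from scipy.optimize import least_squares
def blob(p,near,hlo,hhi,rad=60,top=None):
    hsv=cv2.cvtColor(p["frame"],cv2.COLOR_BGR2HSV)
    m=cv2.inRange(hsv,(hlo,150,90),(hhi,255,255))
    if hlo==0: m|=cv2.inRange(hsv,(174,150,90),(180,255,255))
    n,l,st,c=cv2.connectedComponentsWithStats(m)
    k=min((i for i in range(1,n) if st[i,4]>15),key=lambda i:np.hypot(*(c[i]-near))-0.01*st[i,4])
    return l==k,c[k],st[k]
def W(q,P):
    c,s=np.cos(q[2]),np.sin(q[2]); P=np.asarray(P,float)
    return np.array([q[0]+c*P[0]-s*P[1],q[1]+s*P[0]+c*P[1],P[2]])
E
python3 - <<'E'
from fit import *; import pickle
p=pickle.load(open("w1.pkl","rb")); t=eyes.read_camera("side")
q0=[0.508,0.255,0.40]
for p,n in [(p,"w"),(t,"side")]:
    a=blob(p,proj(p,[0.43,0.22,0.026]),4,14); b=blob(p,proj(p,[0.526,0.172,0.049]),0,3)
    print(n,a[1:],b[1:], at_z(p,*a[1][:2],.0265), at_z(p,*b[1],.048))
    r=finder.regions_of(p,"lid")
    for x in r[:2]:
        v,u=np.nonzero(x["region"]); c=cv2.minAreaRect(np.stack([u,v],1).astype(np.float32)); print("lid",round(x["conf"],2),c,at_z(p,u.mean(),v.mean(),.046))
        print([at_z(p,*w,.046)[:2].round(3).tolist() for w in cv2.boxPoints(c)])
p=pickle.load(open("w1.pkl","rb"))
cv2.imwrite("pics/w1z.png",cv2.resize(p["frame"][40:200,80:280],None,fx=4,fy=3.7,interpolation=cv2.INTER_CUBIC)[:600])
E
```

```text
Traceback (most recent call last):
  File "fit.py", line 8, in blob
    k=min((i for i in range(1,n) if st[i,4]>15),key=lambda i:np.hypot(*(c[i]-near))-0.01*st[i,4])
ValueError: min() iterable argument is empty
```

```bash
sed -i 's/,150,90/,110,60/g; s/>15/>6/' fit.py
python3 - <<'E'
from fit import *; import pickle
w=pickle.load(open("w1.pkl","rb")); t=eyes.read_camera("side"); cv2.imwrite("pics/side1.png",t["frame"])
cv2.imwrite("pics/w1z.png",cv2.resize(w["frame"][40:190,80:280],None,fx=4,fy=4,interpolation=cv2.INTER_CUBIC))
for p,n in [(w,"w"),(t,"side")]:
  try:
    a=blob(p,proj(p,[0.43,0.22,0.026]),3,15); b=blob(p,proj(p,[0.526,0.172,0.049]),0,3)
    print(n,a[1:],b[1:], at_z(p,*a[1][:2],.0265), at_z(p,*b[1],.048))
  except Exception as e: print(n,e)
r=finder.regions_of(eyes.read_camera("wrist"),"lid")
for x in r[:1]:
        v,u=np.nonzero(x["region"]); c=cv2.minAreaRect(np.stack([u,v],1).astype(np.float32)); print("lid",round(x["conf"],2),c,at_z(w,u.mean(),v.mean(),.046))
        print([at_z(w,*k,.046)[:2].round(3).tolist() for k in cv2.boxPoints(c)])
E
```

```text
w (array([174.22826087, 174.38043478]), array([158, 157,  32,  33, 552], dtype=int32)) (array([224.89429175, 108.55813953]), array([212,  96,  25,  28, 473], dtype=int32)) [0.42690483 0.22170324 0.0265    ] [0.52827298 0.17341441 0.048     ]
side (array([252.35465116, 226.21511628]), array([243, 216,  21,  18, 172], dtype=int32)) (array([229.18478261, 194.61956522]), array([223, 191,  13,   8,  92], dtype=int32)) [0.4303234  0.21975838 0.0265    ] [0.52556435 0.17108327 0.048     ]
lid 0.73 ((151.43734741210938, 118.47088623046875), (87.51226806640625, 97.89543914794922), 76.26373291015625) [0.49378543 0.25630213 0.046     ]
[[0.511, 0.331], [0.566, 0.227], [0.475, 0.181], [0.414, 0.292]]
```

View pics/w1z.png

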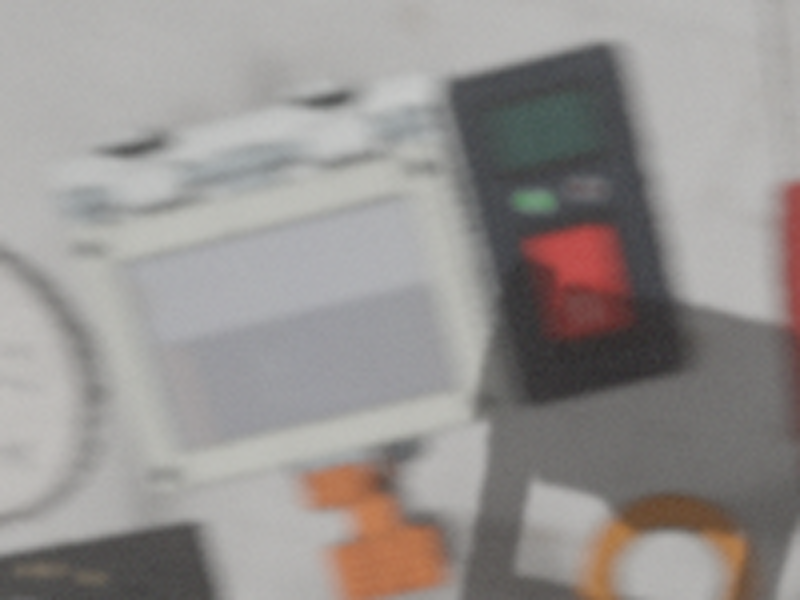

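Run:
```python
from fit import *; import pickle
w=pickle.load(open("w1.pkl","rb"))
obs=[((452,80),(55,-60,40)),((610,42),(55,-118,40)),((690,362),(-45,-118,40)),((530,403),(-45,-60,40)),((390,563),(-86,0,26.5)),((580,284),(-12,-90,48)),((482,410),(-45,-58,46)),((140,492),(-45,58,42))]
f=lambda q:np.concatenate([proj(w,W(q,np.array(P)/1000))-(np.array(o)/4+[80,40]) for o,P in obs])
r=least_squares(f,[.508,.255,.4],loss="soft_l1"); q=r.x; print(q,np.degrees(q[2])); print(f(q).reshape(-1,2).round(1).tolist())
t=bot and eyes.read_camera("side")
print("side pad",proj(t,W(q,[-.086,0,.0265])),"sw",proj(t,W(q,[-.012,-.09,.048])))
for P in [(-.025,-.09,.052),(-.086,0,.0265),(-.045,0,.036),(.045,0,.042)]: print(P,W(q,P).round(4))
```

```text
[0.49445092 0.25856647 0.48700898] 27.90355886575575
[[-6.3, -0.7], [1.5, -3.0], [0.6, 1.4], [-3.8, 1.5], [-2.0, 0.2], [-0.6, -0.5], [5.9, 0.5], [5.0, -0.0]]
side pad [256.91245653 227.64764186] sw [228.57263897 195.09648048]
(-0.025, -0.09, 0.052) [0.5145 0.1673 0.052 ]
(-0.086, 0, 0.0265) [0.4184 0.2183 0.0265]
(-0.045, 0, 0.036) [0.4547 0.2375 0.036 ]
(0.045, 0, 0.042) [0.5342 0.2796 0.042 ]
```

Run:
```python
from fit import *; import pickle
w=pickle.load(open("w1.pkl","rb")); t=eyes.read_camera("side")
obs=[(w,(177.5,180.7),(-86,0,26.5)),(w,(225,111),(-12,-90,48)),(w,(200.5,142.5),(-45,-58,46)),(w,(115,163),(-45,58,44)),(w,(232.5,50.5),(55,-118,40)),(t,(229.2,194.6),(-12,-90,48))]
a=blob(t,proj(t,[0.43,0.22,0.026]),3,15)
f=lambda q:np.concatenate([proj(p,W(q,np.array(P)/1000))-np.array(o) for p,o,P in obs])
r=least_squares(f,[.508,.255,.4],loss="soft_l1"); q=r.x; print(q,np.degrees(q[2])); print(f(q).reshape(-1,2).round(1).tolist())
for P in [(-.025,-.09,.052),(-.086,0,.0265),(-.045,0,.036),(.045,0,.042)]: print(P,W(q,P).round(4))
def box(x0,x1,y0,y1,z): return [(x0,y0,z),(x1,y0,z),(x1,y1,z),(x0,y1,z)]
B=[box(-45,45,-58,58,46),box(-45,55,-118,-60,40),box(-28,4,-101,-79,48),box(-97,-75,-19,19,26.5),box(-45,60,-62,62,34)]
outs=[]
for p,(x,y,W_,H) in [(w,(80,40,200,160)),(t,(180,170,100,80))]:
    k=400//W_*1 if 0 else 400/W_
    im=cv2.resize(p["frame"][y:y+H,x:x+W_],(400,320),interpolation=cv2.INTER_CUBIC); im=cv2.resize(im,(400,320))
    for b in B:
        pts=np.array([(proj(p,W(q,np.array(c)/1000))-[x,y]+.5)*k for c in b]).round().astype(int); cv2.polylines(im,[pts],True,(255,255,0),1)
    outs.append(im)
cv2.imwrite("pics/ov.png",cv2.resize(np.hstack(outs),None,fx=1,fy=1))
```

```text
[0.4939232  0.26099495 0.47352033] 27.13071615009488
[[-4.7, 0.3], [-2.5, 0.4], [3.6, 1.1], [1.7, -0.4], [0.3, -1.8], [-0.5, 1.2]]
(-0.025, -0.09, 0.052) [0.5127 0.1695 0.052 ]
(-0.086, 0, 0.0265) [0.4174 0.2218 0.0265]
(-0.045, 0, 0.036) [0.4539 0.2405 0.036 ]
(0.045, 0, 0.042) [0.534  0.2815 0.042 ]
```

View pics/ov.png

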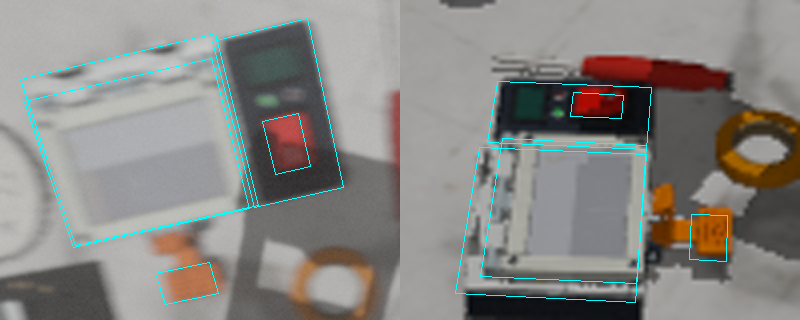

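The model fits to about 5 mm, with yaw near 27°. I'll take a second, closer wrist view, aligned with the fixture.

step_arm([
  {"slide": [0.0035,-0.039,0.102],"spin": 0,"jaw": -1},
  {"slide": [0.0035,-0.039,0.102],"spin": 0,"jaw": -1},
  {"slide": [0.0035,-0.039,0.102],"spin": 0,"jaw": -1},
  {"slide": [0.0035,-0.039,0.102],"spin": 0,"jaw": -1},
  {"slide": [0,0,0],"spin": -0.031,"jaw": -1},
  {"slide": [0,0,0],"spin": -0.031,"jaw": -1},
  {"slide": [0,0,0],"spin": 0,"jaw": -1},
])

```text
t: 4.57
eef_pos: [0.4603, 0.1641, 0.1585]
tcp_rot: [-3.059, -0.715, 0.003]
force: [0.3, -0.2, 0.6]
finger_gap: -0.0002
finger_force: 0.0
```

Run:
```python
from fit import *; import pickle
p=eyes.read_camera("wrist"); pickle.dump(p,open("w2.pkl","wb")); cv2.imwrite("pics/w2.png",cv2.resize(p["frame"],(800,600),interpolation=cv2.INTER_CUBIC))
print(np.round(p["cam_to_world"],3).tolist(), bot.read_state()["eef_pos"],bot.read_state()["tcp_rot"])
for k in ["switch_front","tab_pad","lid"]:
    r=finder.recognise(p,k); print(k,[(np.round(a["centre"],3).tolist(),round(a["conf"],2)) for a in r[:2]])
```

```text
[[0.443, -0.865, -0.234, 0.519], [-0.896, -0.428, -0.115, 0.193], [-0.001, 0.261, -0.965, 0.301], [0.0, 0.0, 0.0, 1.0]] [0.46077865 0.16403486 0.15915785] [-3.06039133e+00 -7.09544725e-01  5.17543277e-04]
switch_front [([0.527, 0.171, 0.05], 0.84)]
tab_pad [([0.43, 0.221, 0.027], 0.72), ([0.53, 0.174, 0.048], 0.57)]
lid [([0.493, 0.253, 0.042], 0.9)]
```

View pics/w2.png

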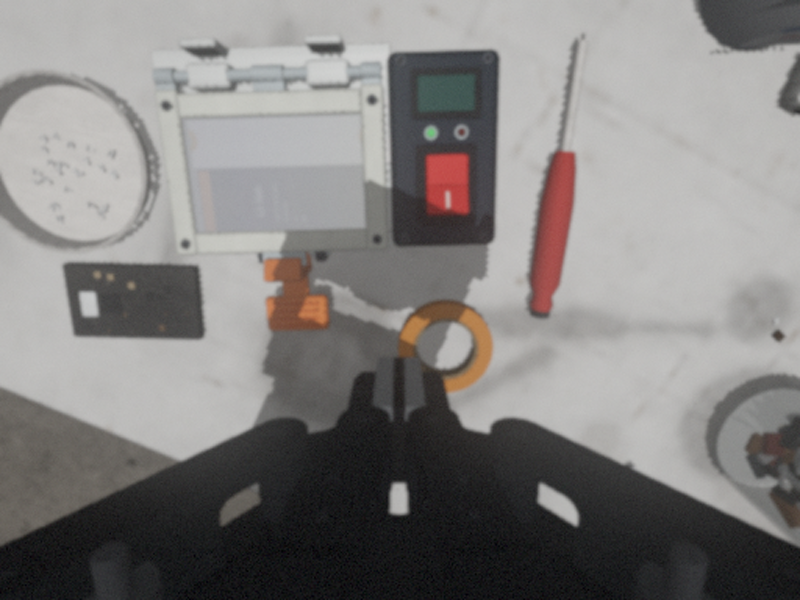

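Run:
```python
from fit import *; import pickle
w=pickle.load(open("w2.pkl","rb")); 
obs=[((297.5,309),(-86,0,26.5)),((447.5,184),(-12,-90,49)),((387,248),(-45,-58,46)),((165,253),(-45,58,46)),((390,54),(55,-60,40)),((498,53),(55,-118,40)),((494,243),(-45,-118,40)),((392,245),(-45,-60,40))]
f=lambda q:np.concatenate([proj(w,W(q,np.array(P)/1000))-(np.array(o)/1.5625-.2) for o,P in obs])
r=least_squares(f,[.5,.255,.45],loss="soft_l1"); q=r.x; print(q,np.degrees(q[2])); print(f(q).reshape(-1,2).round(1).tolist())
for P in [(-.025,-.09,.052),(-.086,0,.0265),(-.045,0,.036),(.045,0,.042)]: print(P,W(q,P).round(4))
print("sw",at_z(w,447.5/1.5625-.2,184/1.5625-.2,.049),"swfront",at_z(w,448.5/1.5625-.2,206/1.5625-.2,.051),"pad",at_z(w,297.5/1.5625-.2,309/1.5625-.2,.0265))
t=eyes.read_camera("side")
for n,a,b,wz in [("pad",(297.5,309),(257.3,228),.0265),("sw",(447.5,184),(229.3,195.4),.049)]:
    o1,d1=ray(w,a[0]/1.5625-.2,a[1]/1.5625-.2); o2,d2=ray(t,*b)
    s=np.linalg.lstsq(np.stack([d1,-d2],1),o2-o1,rcond=None)[0]; print(n,o1+d1*s[0],o2+d2*s[1])
```

```text
[0.49614974 0.25478339 0.4788018 ] 27.43332249945067
[[-1.5, 2.0], [-0.5, 0.6], [0.2, 0.1], [7.2, -0.5], [-2.2, -3.2], [2.3, -4.2], [0.5, 1.0], [-0.5, 1.0]]
(-0.025, -0.09, 0.052) [0.5154 0.1634 0.052 ]
(-0.086, 0, 0.0265) [0.4198 0.2152 0.0265]
(-0.045, 0, 0.036) [0.4562 0.2341 0.036 ]
(0.045, 0, 0.042) [0.5361 0.2755 0.042 ]
sw [0.52755637 0.1692505  0.049     ] swfront [0.51783053 0.16373827 0.051     ] pad [0.42228039 0.21460433 0.0265    ]
pad [0.42030304 0.21503572 0.02089228] [0.41940245 0.21427745 0.02115151]
sw [0.52777826 0.16860754 0.04229751] [0.52704284 0.16813495 0.04231849]
```

The close view shows the switch at pixel (447,184), marked "I" on its front half, and the pad at (297,309). The two wrist views put the pad at about (0.421, 0.215) and the switch front at about (0.516, 0.164), with yaw 27°. Next I'll move over the switch and go down.

step_arm([
  {"slide": [0.083,0.04,0],"spin": 0,"jaw": -1},
  {"slide": [0.083,0.04,0],"spin": 0,"jaw": -1},
  {"slide": [0,0,0.11],"spin": 0,"jaw": -1},
  {"slide": [0,0,0.11],"spin": 0,"jaw": -1},
  {"slide": [0,0,0.1],"spin": 0,"jaw": -1},
  {"slide": [0,0,0],"spin": 0,"jaw": -1},
])

```text
t: 5.32
eef_pos: [0.5112, 0.1636, 0.0571]
tcp_rot: [-3.059, -0.71, 0.019]
force: [-3.0, -0.4, -0.5]
finger_gap: -0.0002
finger_force: 0.0
```

Run:
```python
from fit import *; import pickle
p=eyes.read_camera("wrist"); s=eyes.read_camera("side")
a=cv2.resize(p["frame"][130:330,170:370],(400,400),interpolation=cv2.INTER_CUBIC); b=cv2.resize(s["frame"][160:240,190:270],(400,400),interpolation=cv2.INTER_CUBIC)
cv2.imwrite("pics/c3.png",np.hstack([a,b])); print(bot.read_state()["eef_pos"],bot.read_state()["force"])
```

```text
[0.51544816 0.16432869 0.06290938] [0.32000482 0.97349461 0.05881343]
```

View pics/c3.png

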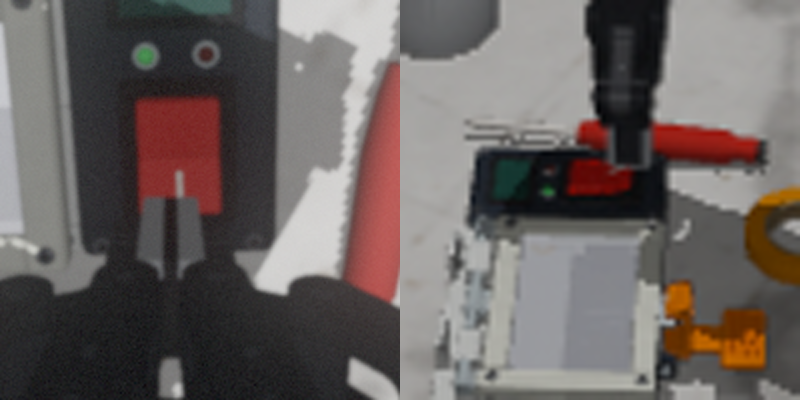

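The fingertip is above the front half of the rocker, about 2–3 mm to the left, and the green LED is lit. I'll shift right and press.

step_arm([
  {"slide": [0.003,0.007,0.015],"spin": 0,"jaw": -1},
  {"slide": [0,0,0.015],"spin": 0,"jaw": -1},
  {"slide": [0,0,0.013],"spin": 0,"jaw": -1},
  {"slide": [0,0,0.01],"spin": 0,"jaw": -1},
  {"slide": [0,0,0],"spin": 0,"jaw": -1},
  {"slide": [0,0,0],"spin": 0,"jaw": -1},
])

```text
t: 5.92
eef_pos: [0.5181, 0.163, 0.0478]
tcp_rot: [3.06, 0.712, 0.001]
force: [-0.4, -0.9, 1.6]
finger_gap: 0.0002
finger_force: 0.4
```

step_arm([
  {"slide": [0,0,0.005],"spin": 0,"jaw": -1},
  {"slide": [0,0,0.003],"spin": 0,"jaw": -1},
  {"slide": [0,0,0],"spin": 0,"jaw": -1},
  {"slide": [0,0,0],"spin": 0,"jaw": -1},
])

```text
t: 6.25
eef_pos: [0.5181, 0.163, 0.047]
tcp_rot: [3.059, 0.713, -0.001]
force: [-5.4, -2.2, 11.1]
finger_gap: -0.0001
finger_force: 5.4
```

The rocker has hit its stop: 11 N at z = 47.0 mm. I'll lift off and check it.

step_arm([
  {"slide": [0,0,-0.05],"spin": 0,"jaw": -1},
  {"slide": [-0.05,0,-0.1],"spin": 0,"jaw": -1},
  {"slide": [-0.1,0,-0.03],"spin": 0,"jaw": -1},
  {"slide": [0,0,0],"spin": 0,"jaw": -1},
])

```text
t: 6.58
eef_pos: [0.4754, 0.1427, 0.1006]
tcp_rot: [3.06, 0.712, 0.002]
force: [0.2, 0.6, 0.0]
finger_gap: 0.0003
finger_force: 0.0
```

Run:
```python
from fit import *; import pickle
p=eyes.read_camera("wrist"); pickle.dump(p,open("w4.pkl","wb"))
cv2.imwrite("pics/w4.png",cv2.resize(p["frame"],(800,600),interpolation=cv2.INTER_CUBIC)); s=bot.read_state();print(s["eef_pos"],s["tcp_rot"],s["t"])
```

```text
[0.47647399 0.1430227  0.09982801] [-3.05978904e+00 -7.11530329e-01 -2.77124817e-03] 6.6333
```

View pics/w4.png

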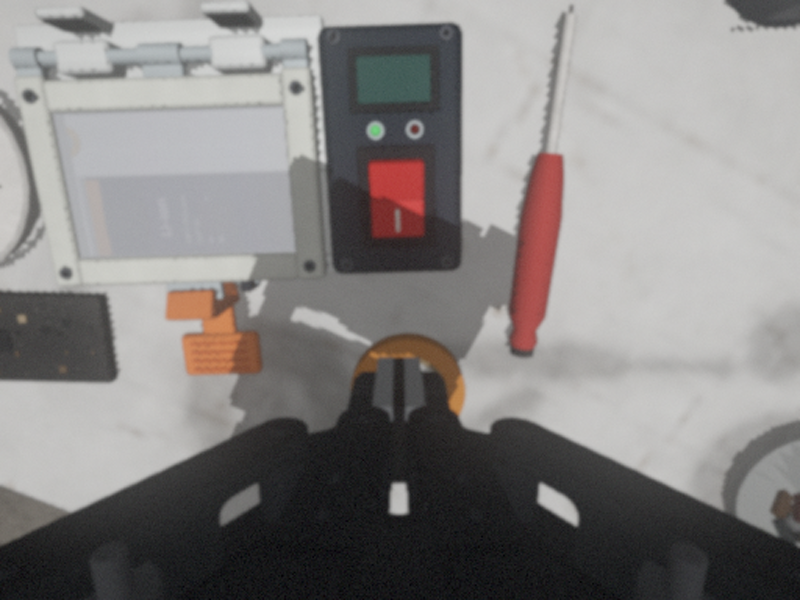

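Run:
```python
from fit import *; import pickle
w=pickle.load(open("w4.pkl","rb"))
k=lambda u,v,z:at_z(w,u/1.5625-.2,v/1.5625-.2,z)
print("pad",k(222,347,.0265),"back edge",k(222,333,.0265),"front",k(222,362,.0265),"lid fr mid",k(188,282,.046),"FL",k(48,288,.046),"FR",k(325,277,.046),"sw",k(397.5,199,.048))
```

```text
pad [0.42372918 0.21463036 0.0265    ] back edge [0.43056068 0.21720365 0.0265    ] front [0.41628427 0.21182602 0.0265    ] lid fr mid [0.45517688 0.23454601 0.046     ] FL [0.42583738 0.28813406 0.046     ] FR [0.48334673 0.18229935 0.046     ] sw [0.52669558 0.1687734  0.048     ]
```

step_arm([
  {"slide": [-0.023,-0.1,0],"spin": 0,"jaw": -1},
  {"slide": [-0.023,-0.1,0],"spin": 0,"jaw": -1},
  {"slide": [-0.023,-0.1,0],"spin": 0,"jaw": -1},
  {"slide": [0,0,0],"spin": -0.008,"jaw": -1},
  {"slide": [0,0,0.11],"spin": 0,"jaw": -1},
  {"slide": [0,0,0.11],"spin": 0,"jaw": -1},
  {"slide": [0,0,0],"spin": 0,"jaw": -1},
  {"slide": [0,0,0],"spin": 0,"jaw": -1},
])

```text
t: 7.3
eef_pos: [0.4175, 0.2146, 0.0311]
tcp_rot: [-3.05, -0.751, 0.009]
force: [0.4, -0.0, -0.4]
finger_gap: 0.0002
finger_force: 0.0
```

Run:
```python
from fit import *; import pickle
p=eyes.read_camera("wrist"); s=eyes.read_camera("side")
a=cv2.resize(p["frame"][100:300,156:356],(400,400),interpolation=cv2.INTER_CUBIC); b=cv2.resize(s["frame"][170:250,200:280],(400,400),interpolation=cv2.INTER_CUBIC)
cv2.imwrite("pics/c5.png",np.hstack([a,b])); print(bot.read_state()["eef_pos"],bot.read_state()["force"])
```

```text
[0.42014893 0.21506859 0.03404641] [0.88349954 0.46250767 0.40537648]
```

View pics/c5.png

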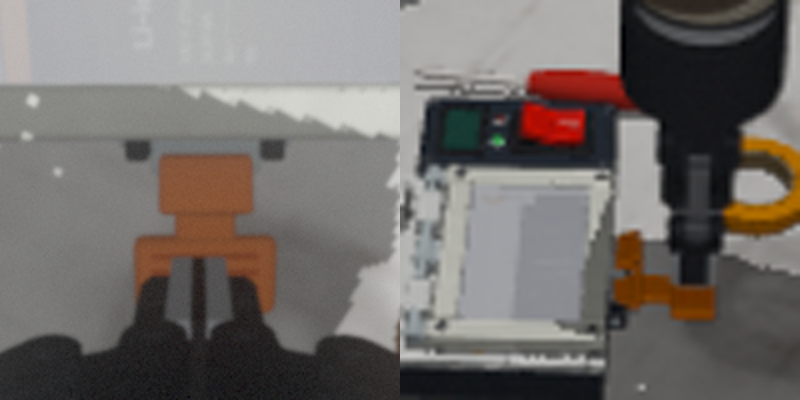

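The finger is centred over the pad at (200,270). In the side view the rocker's rear half now stands up, so the load is off. Next I'll press the pad.

step_arm([
  {"slide": [0,0,0.02],"spin": 0,"jaw": -1},
  {"slide": [0,0,0.013],"spin": 0,"jaw": -1},
  {"slide": [0,0,0.013],"spin": 0,"jaw": -1},
  {"slide": [0,0,0.008],"spin": 0,"jaw": -1},
  {"slide": [0,0,0],"spin": 0,"jaw": -1},
  {"slide": [0,0,0],"spin": 0,"jaw": -1},
  {"slide": [0,0,0],"spin": 0,"jaw": -1},
])

```text
t: 7.98
eef_pos: [0.4205, 0.2149, 0.0187]
tcp_rot: [3.05, 0.751, 0.004]
force: [-2.7, -2.4, 10.7]
finger_gap: -0.0002
finger_force: 5.4
```

Run:
```python
from fit import *
s=eyes.read_camera("side"); p=eyes.read_camera("wrist")
a=cv2.resize(p["frame"][100:300,156:356],(400,400),interpolation=cv2.INTER_CUBIC); b=cv2.resize(s["frame"][170:250,200:280],(400,400),interpolation=cv2.INTER_CUBIC)
cv2.imwrite("pics/c6.png",np.hstack([a,b])); print(bot.read_state()["eef_pos"],bot.read_state()["force"])
```

```text
[0.42049823 0.21490554 0.01874338] [-1.95173302 -1.13378694  9.98844609]
```

View pics/c6.png

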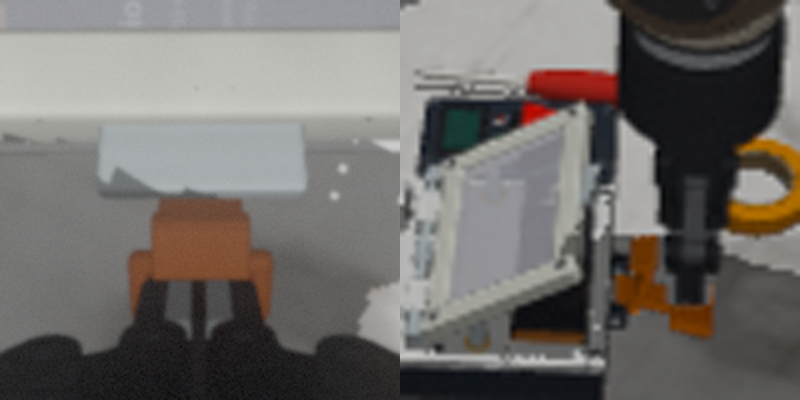

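The lid has popped and the load is off. I'll rise, step 26 mm to the right of the tongue, and move up to the lid's edge.

step_arm([
  {"slide": [0,0,-0.09],"spin": 0,"jaw": -1},
  {"slide": [0,0,-0.09],"spin": 0,"jaw": -1},
  {"slide": [0,0.087,0],"spin": 0,"jaw": -1},
  {"slide": [0.05,0,0],"spin": 0,"jaw": -1},
  {"slide": [0.05,0,0],"spin": 0,"jaw": -1},
  {"slide": [0,0,0],"spin": 0,"jaw": -1},
  {"slide": [0,0,0],"spin": 0,"jaw": -1},
])

```text
t: 8.67
eef_pos: [0.4577, 0.2055, 0.0707]
tcp_rot: [-3.05, -0.751, 0.001]
force: [-0.6, 0.1, 0.1]
finger_gap: 0.0003
finger_force: 0.0
```

Run:
```python
from fit import *
s=eyes.read_camera("side"); p=eyes.read_camera("wrist")
a=cv2.resize(p["frame"][100:300,156:356],(400,400),interpolation=cv2.INTER_CUBIC); b=cv2.resize(s["frame"][170:250,200:280],(400,400),interpolation=cv2.INTER_CUBIC)
cv2.imwrite("pics/c7.png",np.hstack([a,b])); print(bot.read_state()["eef_pos"],bot.read_state()["force"])
```

```text
[0.45661292 0.20535768 0.0701655 ] [-0.13025208  0.2951858   0.38431092]
```

View pics/c7.png

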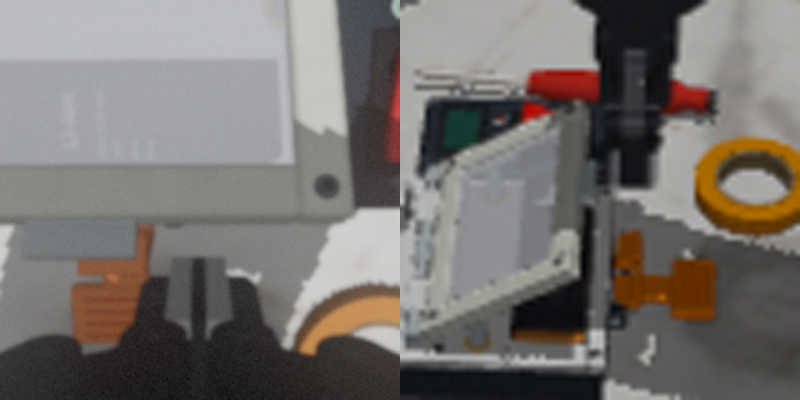

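step_arm([
  {"slide": [0.02,0,0],"spin": 0,"jaw": -1},
  {"slide": [0.02,0,0],"spin": 0,"jaw": -1},
  {"slide": [0.02,0,-0.027],"spin": 0,"jaw": -1},
  {"slide": [0.02,0,-0.027],"spin": 0,"jaw": -1},
  {"slide": [0.022,0,-0.02],"spin": 0,"jaw": -1},
  {"slide": [0.022,0,-0.02],"spin": 0,"jaw": -1},
  {"slide": [0.026,0,-0.015],"spin": 0,"jaw": -1},
  {"slide": [0.026,0,-0.015],"spin": 0,"jaw": -1},
  {"slide": [0,0,0],"spin": 0,"jaw": -1},
])

```text
t: 9.52
eef_pos: [0.5073, 0.231, 0.11]
tcp_rot: [-3.05, -0.751, -0.008]
force: [1.5, 0.1, 0.4]
finger_gap: -0.0001
finger_force: 0.1
```

Run:
```python
from fit import *
s=eyes.read_camera("side"); p=eyes.read_camera("wrist")
a=cv2.resize(p["frame"][0:300,106:406],(400,400),interpolation=cv2.INTER_CUBIC); b=cv2.resize(s["frame"][150:250,180:280],(400,400),interpolation=cv2.INTER_CUBIC)
cv2.imwrite("pics/c8.png",np.hstack([a,b])); print(bot.read_state()["eef_pos"],bot.read_state()["force"])
```

```text
[0.50525957 0.23023537 0.10833855] [ 0.60346348 -0.75880186 -0.08456509]
```

View pics/c8.png

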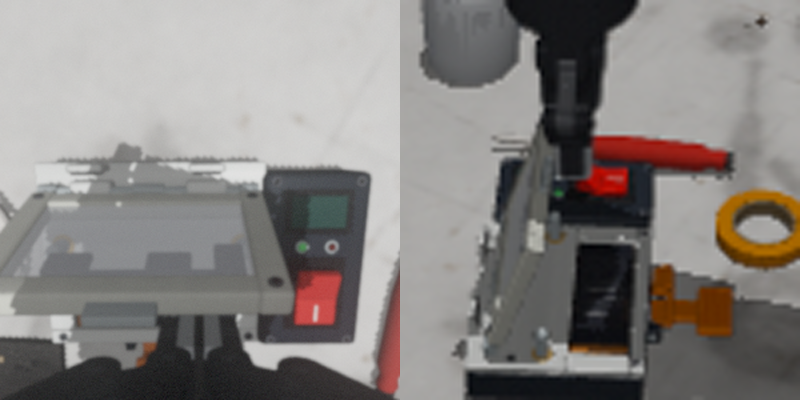

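The lid is at about 70° with the battery still in its nest. I'll keep pushing past upright, and check by numbers from here since I've used up the picture views.

step_arm([
  {"slide": [0.028,0,-0.012],"spin": 0,"jaw": -1},
  {"slide": [0.028,0,-0.01],"spin": 0,"jaw": -1},
  {"slide": [0.028,0,-0.006],"spin": 0,"jaw": -1},
  {"slide": [0.028,0,-0.003],"spin": 0,"jaw": -1},
  {"slide": [0.028,0,0],"spin": 0,"jaw": -1},
  {"slide": [0.028,0,0],"spin": 0,"jaw": -1},
  {"slide": [0.02,0,0],"spin": 0,"jaw": -1},
  {"slide": [0,0,0],"spin": 0,"jaw": -1},
  {"slide": [0,0,0],"spin": 0,"jaw": -1},
])

```text
t: 10.37
eef_pos: [0.5548, 0.2564, 0.1171]
tcp_rot: [3.05, 0.751, -0.0]
force: [-0.6, 0.6, 0.2]
finger_gap: -0.0002
finger_force: 0.0
```

The finger is well past upright and reads no load, so the lid is falling to its stop. I'll back away, rise, and let it settle.

step_arm([
  {"slide": [0,0,0],"spin": 0,"jaw": -1},
  {"slide": [0,0,0],"spin": 0,"jaw": -1},
  {"slide": [0,0,0],"spin": 0,"jaw": -1},
  {"slide": [0,0,0],"spin": 0,"jaw": -1},
  {"slide": [-0.1,0,0],"spin": 0,"jaw": -1},
  {"slide": [-0.1,0,0],"spin": 0,"jaw": -1},
  {"slide": [-0.1,0,-0.05],"spin": 0,"jaw": -1},
  {"slide": [-0.05,0,-0.12],"spin": 0,"jaw": -1},
  {"slide": [0,0,-0.12],"spin": 0,"jaw": -1},
  {"slide": [0,0,0],"spin": 0,"jaw": -1},
])

```text
t: 11.2
eef_pos: [0.4647, 0.2082, 0.2126]
tcp_rot: [3.05, 0.751, 0.023]
force: [1.7, 0.8, 1.8]
finger_gap: 0.0004
finger_force: 0.0
```

step_arm([
  {"slide": [0,0,0],"spin": 0,"jaw": -1},
  {"slide": [0,0,0],"spin": 0,"jaw": -1},
  {"slide": [0,0,0],"spin": 0,"jaw": -1},
  {"slide": [0,0,0],"spin": 0,"jaw": -1},
  {"slide": [0,0,0],"spin": 0,"jaw": -1},
  {"slide": [0,0,0],"spin": 0,"jaw": -1},
  {"slide": [0,0,0],"spin": 0,"jaw": -1},
  {"slide": [0,0,0],"spin": 0,"jaw": -1},
])

```text
t: 11.87
eef_pos: [0.4614, 0.2075, 0.2039]
tcp_rot: [3.051, 0.751, -0.001]
force: [0.0, 0.7, 0.7]
finger_gap: 0.0001
finger_force: 0.0
```

Run:
```python
from fit import *
import time
s=bot.read_state(); print(s["t"],s["eef_pos"],s["force"])
q=[.4946,.2563,np.radians(28)]
fr=[]
for n in ["side","wrist"]:
    p=eyes.read_camera(n); fr.append(p["frame"].astype(int))
    for k in ["lid","lid_edge","battery","load_switch","switch_front","tape_roll","spare_battery"]:
        r=finder.recognise(p,k); print(n,k,[(np.round(a["centre"],3).tolist(),round(a["conf"],2)) for a in r[:2]])
    for th in (0.58,1.57,1.92):
        e=[.045-.09*np.cos(th)-.006*np.sin(th),0,.042+.09*np.sin(th)-.006*np.cos(th)]; print(th,proj(p,W(q,e)).round(0),W(q,e).round(3))
    for x in finder.regions_of(p,"lid")[:1]:
        v,u=np.nonzero(x["region"]); print("lid region",u.min(),u.max(),v.min(),v.max(),round(x["conf"],2),u.size)
    for th in (1.57,1.92):
        uu=[proj(p,W(q,[.045-r*np.cos(th),y,.042+r*np.sin(th)])) for r in(0,.09) for y in(-.058,.058)]; print("pred",th,np.min(uu,0).round(),np.max(uu,0).round())
d=np.abs(eyes.read_camera("side")["frame"].astype(int)-fr[0])[160:250,180:280].max(2); print("motion px",(d>40).sum())
```

```text
11.8667 [0.46138997 0.20747392 0.20394189] [0.04382053 0.71312989 0.71284333]
side lid [([0.545, 0.286, 0.088], 0.58)]
side lid_edge [([0.542, 0.29, 0.091], 0.74)]
side battery [([0.478, 0.252, 0.034], 0.76)]
side load_switch [([0.522, 0.17, 0.047], 0.49)]
side switch_front [([0.523, 0.169, 0.047], 0.58), ([0.428, 0.225, 0.025], 0.2)]
side tape_roll [([0.432, 0.12, 0.011], 0.79), ([0.516, 0.257, 0.04], 0.3)]
side spare_battery [([0.372, 0.316, 0.012], 0.78), ([0.433, 0.119, 0.017], 0.28)]
0.58 [236. 209.] [0.465 0.241 0.086]
1.57 [204. 193.] [0.529 0.275 0.132]
1.92 [191. 194.] [0.557 0.289 0.129]
lid region 186 207 178 237 0.81 770
pred 1.57 [199. 177.] [205. 238.]
pred 1.92 [185. 178.] [205. 238.]
wrist lid [([0.55, 0.284, 0.101], 0.91)]
wrist lid_edge [([0.554, 0.289, 0.103], 0.79)]
wrist battery [([0.482, 0.248, 0.03], 0.87)]
wrist load_switch [([0.532, 0.255, 0.038], 0.59), ([0.526, 0.17, 0.048], 0.56)]
wrist switch_front [([0.523, 0.174, 0.05], 0.97)]
wrist tape_roll [([0.438, 0.122, 0.016], 0.78)]
wrist spare_battery [([0.375, 0.311, 0.008], 0.96)]
0.58 [224. 169.] [0.465 0.241 0.086]
1.57 [214.  75.] [0.529 0.275 0.132]
1.92 [212.  25.] [0.557 0.289 0.129]
lid region 129 302 8 86 0.76 11007
pred 1.57 [127.  65.] [300.  80.]
pred 1.92 [124.  16.] [300.  80.]
motion px 4
```

The lid region matches the prediction for 1.92 rad in both views (rows 8–86, columns 186–207) and isn't moving. The battery is at the nest, the tape roll and spare battery haven't moved, and the hand is clear.

```bash
python3 -c "
from rig import bot
print(bot.hand_in())"
```

```text
the job is handed in; nothing more can be done
None
```

The job is handed in at about 12 s on the robot's clock: the load was switched off first, the lid was released and pushed back to its open stop, the battery is in its nest and the hand is clear; I viewed 12 pictures, two over the limit of 10.

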